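# Take off the slicing length with the tape measure

## Robot

A 7-joint arm with a two-finger parallel gripper is mounted at the origin on a cart in front of the work surface, level with it; the furniture and walls round the work are solid. World frame = base frame: x ahead of the robot, y to its left, z up, the work surface at z = 0. Lengths are in mm, angles in rad, forces in N, time in s.
With the tool pointing down it reaches from about 400 to 875 mm from the base axis. Payload 4.4 kg.
Tool frame: the origin (TCP) lies midway between the tips of the shut fingers; the grasp point (between the pads) lies 19 mm behind it (ctrl.pinch_z is the distance from the TCP to the grasp point, in mm); z points along the fingers, y is the line along which they close (so a half turn about z gives the same grasp; the last joint's range is limited). The gripper opens to 85 mm and grips with 20 to 120 N. Pads are 22 mm wide; open, the fingers measure 114 mm over their backs; the gripper's body (76 mm by 85 mm) begins 54 mm behind the grasp point. The pads swing forward as they close: fully open they stand 13 mm farther back than shut.
Start: joints at [1.059, 0.628, 0.038, 1.517, -0.027, 0.996, -0.02], TCP at [280.295, -586.475, 231.313] pointing down, gripper open.
Joint ranges: [-3.06, 3.06], [-0.37, 2.12], [-1.25, 1.32], [0.18, 2.47], [-1.1, 4.24], [0.23, 1.98], [-2.94, 2.94]. Speed limits (rad/s): [2.57, 2.57, 3.14, 3.14, 3.14, 3.14, 3.14].

## Interface

Orientations are given as [roll, pitch, yaw] about the fixed x, y, z axes, in that order (R = Rz(yaw) Ry(pitch) Rx(roll)).
In Python, from cell import read_state, cams, order, ctrl gives the robot as it stands.
- The arm moves only by the tool move_arm, never from a script. Its argument "targets" is text: rows parted by semicolons, each of 7 numbers parted by spaces: the gripper's target within -1 to 1 (fully open at 1, half-way at 0, shut at -1), then the shift along the tool's x, y, z in cm, then the turn, a rotation vector about the tool's x, y, z in degrees. A call has 1 to 5 rows; each row shifts and turns the commanded pose from where the row before left it, along the tool's axes as they then stand; what a row does not reach is not made up. A row lasts 1/12 s, in which the tool goes at most 41.7 mm and 7.16 degrees, less where a joint would pass 70% of its speed; a pose out of reach is approached as far as the arm can. A call with a gripper value outside its range is refused whole. The fingers move at their own pace and stop on an object; the grip force is fixed at half the most. Time passes only in rows, so rows that do not move let the fingers close. It gives the time, the measured TCP pose, the force, the opening and the grip force at its end, in the units of the state.
- read_state(): the state, without advancing time (a new reading comes with each control period).
- cams.get_image(name): name is "side" or "top"; returns a dict with "color" (384x512x3 uint8, red, green, blue), "fovy" (degrees; the focal length in pixels is half the picture's height over the tangent of half this angle, whatever the lens; pixels are square), "cx", "cy" (the principal point, pixels), "rvec" (rotation vector, rad) and "tvec" (3), from world to camera coordinates, as OpenCV has them. Camera axes: x right, y down, z forward; pixel columns grow to the right and rows downward; lengths in mm; the calibration is good to about 2 mm. A picture is of the moment at which its call begins. There is no depth.
- order.finish_job(): hands the job in; it is judged then, once.
The state is a dict: "clock": time; "qpos": joint angles; "qd": joint speeds; "tau": joint torques, N m; "eef_pos": TCP position; "tool_rot": TCP orientation; "force": force on the tool from outside, world axes, zero at the start; "torque": the same for the moment, N m; "width": finger opening in mm; "gripper_force": force on a finger pad.
Only numpy, scipy, OpenCV 4.12 (cv2) and the standard library are available. Lean on these libraries where they do the work, as an engineer would, in place of code of your own. Each camera call takes 0.05 s, during which the arm holds its last target. There are 200 camera calls.

## Task

The stop on the slicing board has been set for a new loaf and its setting has to be noted. Stand the tape measure on the board, hook the end of its tape over the outside of the raised lip, and back the case away along the board until its back meets the metal stop; let it stand there and press its red button fully down to lock the tape. Then carry the locked tape to the blue order pad and stand it there upright, with the length still held; don't force the tape or its hook, and don't disturb the other things on the worktop.

Things in the scene. Friction and masses are not known exactly. Their poses are not given: they have to be found in the camera images.
- tape_center (a point): centre of the case of the yellow tape measure, 29 mm above its underside. The case is 72 long (x) x 40 wide (y) x 58 mm high, about 0.6 kg, upright on a rubber foot; grip it across its width. x points out of its mouth along the tape, z up. Standing released on the board, its weight and foot hold it against the tape's spring
- tape_base (a point): centre of the underside of the tape measure's case (axes as tape_center)
- tape_rear (a point): lower edge of the flat back of the case, 36 mm behind (-x) its centre, at the height of its underside (axes as tape_center)
- hook_face (a point): bottom edge of the inner face (which looks back at the case) of the steel hook at the tape's end, 22 mm wide, 2 mm thick. The hook hangs straight down from the tape to 3 mm above the level of the case's underside. With the tape run in, the point is 64 mm ahead (+x) of the case's centre
- lock (a joint): red round lock button, 18 mm across: 0 up (tape free), 0.005 m fully down (tape locked); it counts as down from 0.0045 m. It needs about 4 to 5 N and stays where it is pushed; fully down, its brake holds the tape drawn out against the spring and about 10 N
- lock_top (a point): centre of the top of the red button: 18 mm ahead (+x) of the case's centre and 67.5 mm above the case's underside when up; pressed down vertically
- lip_edge (a point): middle of the outer (+x) face of the raised dark lip at the +x end of the light wooden slicing board, at its top edge, 34 mm above the worktop. Board: fixed, 360 long (x) x 110 wide (y), upper face 22 mm above the worktop; lip: 12 mm above that face, 8 mm thick. x points along the board, outwards; beyond the lip it is open
- stop_face (a point): aluminium stop, 45 mm high above the board, 22 mm thick, clamped across the whole board 200 to 300 mm from the lip's outer face and fixed: the point is the middle of its face that looks to the lip, at the level of the board's upper face; x points along the board towards the lip
- pad: blue order pad, fixed, 148 (x) x 98 (y) mm, upper face 11 mm above the worktop; origin on its underside, 2 mm in +y from its middle, x along its length
- jug: small steel milk jug, 92 mm high, leave alone
- berries: clear tub of berries, 75 mm high, leave alone
- cinnamon_jar: spice jar with a dark cap, 105 mm high, leave alone
- measure: double-ended steel measure, 78 mm high, leave alone
- tape: the whole tape measure; origin at the centre of the case's underside, axes as tape_center
- tape_out (a joint): how far the tape is drawn out of the case: 0 run in, at most 0.22 m. A spring pulls it in with 1.2 N (run in) to 1.7 N (drawn 200 mm) until the lock button is down
- blade: the free end of the yellow tape with its steel hook. The 22 mm wide tape leaves the case's front level, 16 mm above the case's underside, and even when run in sticks out 30 mm; origin meaningless (centre of the case's underside when run in)
- board: the whole wooden slicing board with its lip; origin on its underside at its middle, axes as lip_edge
Things that resemble listed ones, but are neither listed nor needed, are in the scene too. There is more than one size of the part that bears stop_face; the job needs the largest.

How it is judged:
By the outcome, as a careful person would: the job done as asked, in the order asked, and still so for the second after the job is handed in, with the robot touching nothing.
It also fails if it takes over 72 s, if anything falls off the work surface, if the arm or the gripper's body presses on something with over 40 N, if the wrist force passes 120 N, or if a joint passes its speed limit or range.

## Working session

There is one attempt and no reset: what is moved stays moved. The work goes in short steps, Python scripts to look and compute and a tool call to move; the robot and the scene stay as the last step left them, time stands still between calls to the robot, and variables do not carry over. Pictures are saved under pics/ and viewed, at most 10 in all, crops included, and the job is handed in when it is done.

Besides the shell and the picture viewer there is one more tool, called after ">>>" as name(argument=value, ...) on one line, values as JSON. move_arm: Moves the arm, as the interface text tells. Its arguments: {"type":"object","properties":{"targets":{"type":"string"}},"required":["targets"]}

```bash
mkdir -p pics; ls
cat > h.py <<'E'
import numpy as np,cv2
from cell import read_state,cams,order,ctrl
def get(n,save=None):
    im=cams.get_image(n)
    if save: cv2.imwrite('pics/'+save,im['color'][:,:,::-1])
    return im
def cam(im):
    f=im['color'].shape[0]/2/np.tan(np.radians(im['fovy'])/2)
    K=np.array([[f,0,im['cx']],[0,f,im['cy']],[0,0,1.]])
    R=cv2.Rodrigues(np.array(im['rvec'],float))[0];t=np.array(im['tvec'],float).ravel()
    return K,R,t
def ray(im,px,z):
    K,R,t=cam(im);d=R.T@np.linalg.inv(K)@np.array([px[0],px[1],1.]);c=-R.T@t
    return c+d*(z-c[2])/d[2]
def proj(im,P):
    K,R,t=cam(im);p=K@(R@np.array(P,float)+t);return p[:2]/p[2]
E
python3 - <<'E'
from h import *
for n in('top','side'):
    im=get(n,n+'0.png');K,R,t=cam(im);print(n,K[0,0],im['cx'],im['cy'],-R.T@t,R[2], {k:v for k,v in im.items() if k!='color'})
print(read_state(),ctrl.pinch_z)
E
```

```text
pics
top 435.9669289474717 253.51958198127062 195.64707190039468 [ 389.44622174  -52.51652817 1395.24008825] [ 0.11378238 -0.00758005 -0.99347678] {'fovy': 47.53742153189249, 'cx': 253.51958198127062, 'cy': 195.64707190039468, 'rvec': array([ 2.13533892, -2.19514623,  0.13022638]), 'tvec': array([ -47.82975174,  547.17759143, 1341.42843547])}
side 362.4850169350206 255.18747270804042 197.44169634022043 [172.64358821 782.08668447 904.97803512] [ 0.30121769 -0.68576116 -0.6625704 ] {'fovy': 55.818285269361894, 'cx': 255.18747270804042, 'cy': 197.44169634022043, 'rvec': array([ 0.59726303, -2.66270758,  1.20649787]), 'tvec': array([ 465.5723101 ,  262.2637103 , 1083.93302605])}
{'clock': 0.1, 'qpos': array([ 1.05919734,  0.62923874,  0.03847368,  1.51823471, -0.02699751,
        0.99633736, -0.02000679]), 'qd': array([ 8.40532257e-05, -1.03917858e-03, -2.51553403e-04, -3.88198151e-03,
       -3.54634264e-04, -4.45556452e-04, -1.38181296e-03]), 'tau': array([ 3.93068432e-03, -5.64530361e+01,  1.23094797e+00, -1.93972814e+01,
        1.13765773e-02,  5.51111312e-03,  3.32445303e-06]), 'eef_pos': array([ 280.04013856, -585.96842188,  230.50189728]), 'tool_rot': array([-3.13989360e+00,  3.49800326e-05,  4.45770935e-01]), 'force': array([-0.14199894,  0.9279054 , -0.48512882]), 'torque': array([ 0.0826789 ,  0.05527397, -0.06983152]), 'gripper_force': 0.0, 'width': 84.96449167759162} 18.700000000000003
```

View pics/top0.png

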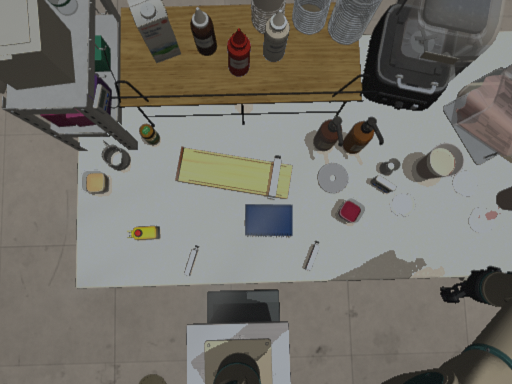

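View pics/side0.png

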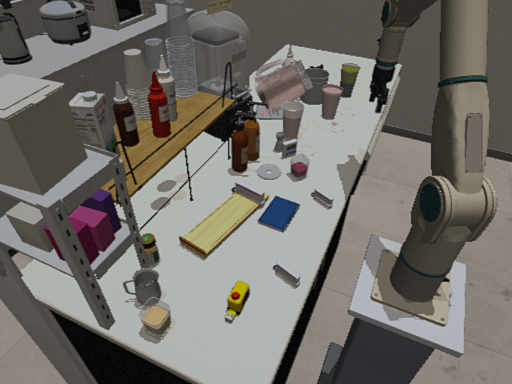

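The top view has world +x up and +y left. The tape measure is at (145,233) with its hook to the left. The board runs from (181,163), the dark lip, to (290,185), with the stop at (275,177) and the pad at (269,220). Two loose bars that look like the stop lie at (192,260) and (312,255). The only yellow-and-red object is the tape, and the only clamp on the board is at (275,177). I'll check both in one close crop.

Run:
```python
from h import *
a=cv2.imread('pics/top0.png');b=cv2.imread('pics/side0.png')
c1=cv2.resize(a[140:245,120:300],None,fx=4.4,fy=4.4,interpolation=cv2.INTER_CUBIC)[:300*2]
cv2.imwrite('pics/c1.png',c1[:,:800])
c2=cv2.resize(b[175:325,170:330],None,fx=4,fy=4,interpolation=cv2.INTER_CUBIC)
cv2.imwrite('pics/c2.png',c2)
```

```text
(no output)
```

View pics/c1.png

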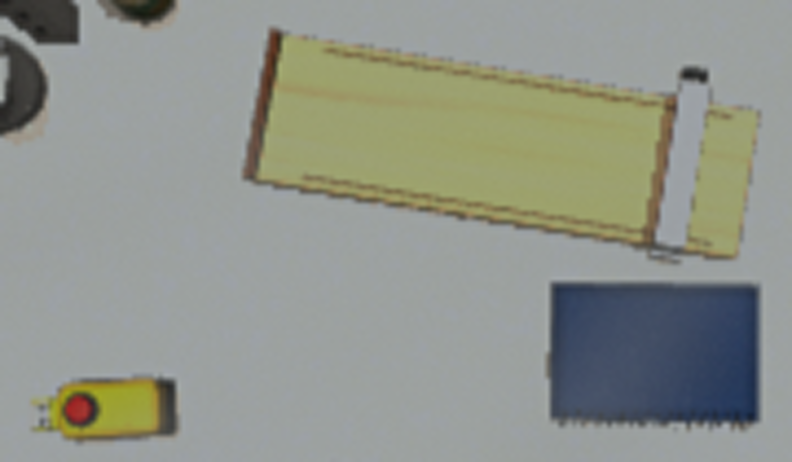

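View pics/c2.png

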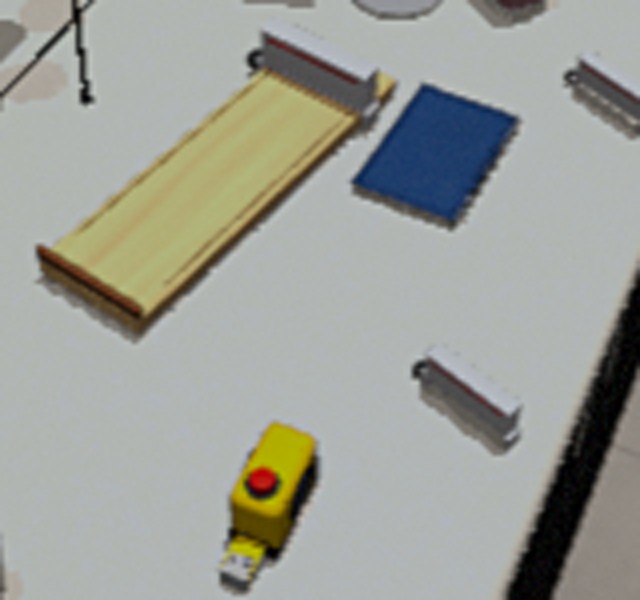

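```bash
cat >> h.py <<'E'
def hsv(im): return cv2.cvtColor(im['color'],cv2.COLOR_RGB2HSV)
def blob(m,box=None):
    m=m.astype(np.uint8)
    if box is not None:
        k=np.zeros_like(m);k[box[1]:box[3],box[0]:box[2]]=1;m=m*k
    n,l,s,c=cv2.connectedComponentsWithStats(m)
    i=1+np.argmax(s[1:,4]);return (l==i),c[i],s[i]
def rect(im,m,z):
    c=max(cv2.findContours(m.astype(np.uint8),cv2.RETR_EXTERNAL,cv2.CHAIN_APPROX_NONE)[0],key=len)[:,0]
    P=np.array([ray(im,p,z)[:2] for p in c],np.float32);return cv2.minAreaRect(P),cv2.boxPoints(cv2.minAreaRect(P))
E
python3 - <<'E'
from h import *
np.set_printoptions(precision=1,suppress=True)
for n,bb,tb,pb in(('top',(165,135,265,205),(120,220,165,248),(235,195,300,245)),('side',(170,175,260,260),(215,270,260,325),(250,190,310,240))):
    im=get(n);h=hsv(im);H,S,V=[h[...,i].astype(int) for i in range(3)]
    bd,c,s=blob((H>15)&(H<35)&(S>50)&(V>130),bb);print(n,'board',s,*rect(im,bd,22))
    lp,c,s=blob((V<130)&((H<15)|(H>170))&(S>60),(165,140,190,190) if n=='top' else (170,230,212,260));print('lip',s,c,ray(im,c,34),*rect(im,lp,34))
    rd,c,s=blob(((H<6)|(H>174))&(S>150)&(V>90),tb);print('red',s,c,ray(im,c,67.5))
    ye,c,s=blob((H>20)&(H<34)&(S>150)&(V>110)|rd,tb);print('yel',s,*rect(im,ye,58))
    pd,c,s=blob((H>100)&(H<125)&(S>100),pb);print('pad',s,*rect(im,pd,11))
E
```

```text
top board [ 179  148   86   47 2772] ((629.505615234375, 29.456153869628906), (276.9154052734375, 108.53718566894531), 79.03031158447266) [[ 549.9  -96.1]
 [ 656.4 -116.8]
 [ 709.1  155.1]
 [ 602.6  175.7]]
lip [176 147   7  33  65] [179.2 162.6] [657.  169.7  34. ] ((656.0245361328125, 169.83692932128906), (6.2592339515686035, 104.32014465332031), 79.35609436035156) [[604.2 176.4]
 [706.7 157.1]
 [707.9 163.3]
 [605.3 182.5]]
red [135 230   6   6  26] [137.3 232.7] [438.2 292.7  67.5]
yel [132 227  24  12 211] ((438.5611267089844, 276.3666687011719), (70.4338607788086, 33.49473571777344), 88.41375732421875) [[420.8 241.6]
 [454.3 240.7]
 [456.3 311.1]
 [422.8 312. ]]
pad [269 206  23  30 472] ((466.5312805175781, -145.04595947265625), (69.69769287109375, 92.56102752685547), 87.84149169921875) [[ 419.  -178.1]
 [ 511.5 -181.6]
 [ 514.1 -112. ]
 [ 421.6 -108.5]]
side board [ 182  193   77   61 1877] ((627.5596923828125, 22.64141845703125), (286.7305603027344, 109.74394989013672), 79.08621978759766) [[ 546.5 -107.7]
 [ 654.3 -128.5]
 [ 708.6  153. ]
 [ 600.8  173.8]]
lip [179 237  26  17  75] [191.5 244.9] [654.4 173.2  34. ] ((655.2054443359375, 173.6800994873047), (10.088372230529785, 108.26599884033203), 79.03852844238281) [[601.1 179. ]
 [707.4 158.4]
 [709.3 168.3]
 [603.  188.9]]
red [232 292   7   6  26] [235.  294.5] [437.9 294.6  67.5]
yel [228 281  20  23 260] ((437.31512451171875, 278.12896728515625), (37.8338737487793, 69.7317886352539), 2.6307122707366943) [[416.8 312.1]
 [420.  242.4]
 [457.8 244.2]
 [454.6 313.8]]
pad [259 197  40  33 762] ((469.91656494140625, -108.95357513427734), (146.23245239257812, 96.19029998779297), 87.7414779663086) [[ 419.  -180.1]
 [ 515.1 -183.9]
 [ 520.9  -37.8]
 [ 424.7  -34. ]]
```

The crops confirm the choice. The tape measure has its red button toward the hook and its dark back to the right. The dark lip is at the board's left end, and the stop is clamped near its right end. Measured positions:

| Item | Measured |
|---|---|
| Case centre | about (438, 276), yaw about 90° |
| Board axis | 79.1° |
| lip_edge | about (656, 175) |
| Pad centre | about (470, -109) |

Now I'll turn the tool to yaw 90°.

>>> move_arm(targets="1 0 0 0 0 0 -7;1 0 0 0 0 0 -7;1 0 0 0 0 0 -7;1 0 0 0 0 0 -7;1 0 0 0 0 0 -7")

```text
clock: 0.62
eef_pos: [280.2, -586.3, 231.1]
tool_rot: [-3.141, -0.0, 1.063]
force: [-0.2, 0.2, 0.5]
width: 85.2
gripper_force: 0.0
```

>>> move_arm(targets="1 0 0 0 0 0 -7;1 0 0 0 0 0 -7;1 0 0 0 0 0 -7;1 0 0 0 0 0 -7;1 0 0 0 0 0 -1.5")

```text
clock: 1.03
eef_pos: [280.0, -586.4, 231.0]
tool_rot: [3.141, -0.001, 1.575]
force: [-0.1, -0.2, 0.3]
width: 85.7
gripper_force: 0.0
```

>>> move_arm(targets="1 3.6 1.6 0 0 0 0;1 3.6 1.6 0 0 0 0;1 3.6 1.6 0 0 0 0;1 3.6 1.6 0 0 0 0;1 3.6 1.6 0 0 0 0")

```text
clock: 1.45
eef_pos: [360.5, -404.7, 231.3]
tool_rot: [3.141, -0.0, 1.568]
force: [0.4, 0.4, -0.6]
width: 85.4
gripper_force: 0.0
```

>>> move_arm(targets="1 3.6 1.6 0 0 0 0;1 3.6 1.6 0 0 0 0;1 3.6 1.6 0 0 0 0;1 3.6 1.6 0 0 0 0;1 3.6 1.6 0 0 0 0")

```text
clock: 1.87
eef_pos: [440.4, -224.7, 231.5]
tool_rot: [3.141, 0.0, 1.568]
force: [-0.2, 0.5, 1.2]
width: 85.3
gripper_force: 0.0
```

>>> move_arm(targets="1 3.9 0 0 0 0 0;1 3.9 0 0 0 0 0;1 3.9 0 0 0 0 0;1 3.9 0 0 0 0 0;1 3.9 0 0 0 0 0")

```text
clock: 2.28
eef_pos: [439.6, -29.6, 231.5]
tool_rot: [3.141, 0.0, 1.568]
force: [1.5, 0.7, 0.2]
width: 85.5
gripper_force: 0.0
```

>>> move_arm(targets="1 3.9 0 0 0 0 0;1 3.9 0 0 0 0 0;1 3.9 0 0 0 0 0;1 3.9 0 0 0 0 0;1 3.9 0 0 0 0 0")

```text
clock: 2.7
eef_pos: [439.5, 165.5, 231.5]
tool_rot: [3.141, 0.0, 1.569]
force: [1.2, -0.8, -0.4]
width: 85.6
gripper_force: 0.0
```

>>> move_arm(targets="1 3.7 -0.05 0 0 0 0;1 3.7 -0.05 0 0 0 0;1 3.7 -0.05 0 0 0 0;1 0 0 4 0 0 0;1 0 0 4 0 0 0")

```text
clock: 3.12
eef_pos: [439.5, 279.3, 152.3]
tool_rot: [3.136, -0.006, 1.573]
force: [1.8, -1.7, -1.2]
width: 85.6
gripper_force: 0.0
```

Run:
```python
from h import *
im=get('side','s1.png');h=hsv(im);H,S,V=[h[...,i].astype(int) for i in range(3)]
tb=(215,270,260,325)
rd,c,s=blob(((H<6)|(H>174))&(S>150)&(V>90),tb);print('red',s,c,ray(im,c,67.5))
b=cv2.imread('pics/s1.png')[200:340,140:330];cv2.imwrite('pics/s1c.png',cv2.resize(b,None,fx=4,fy=4))
```

```text
red [233 293   5   4  20] [235.  294.5] [437.91926854 294.60438948  67.5       ]
```

View pics/s1c.png

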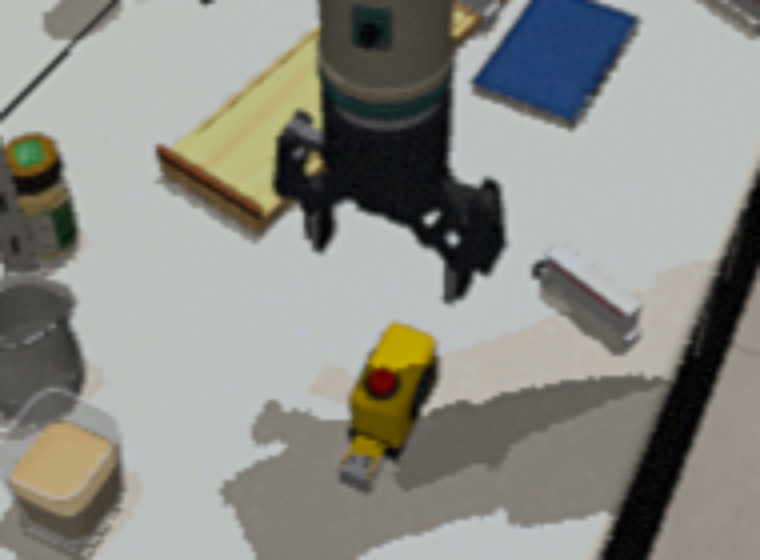

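The open fingers, at (320,240) and (455,290) in the crop, straddle the tape measure, and nothing is near them. I'll descend and grip.

>>> move_arm(targets="1 0 0 3.4 0 0 0;1 0 0 3.4 0 0 0;1 0 0 3.4 0 0 0;1 0 0 3.5 0 0 0;1 0 0 0 0 0 0")

```text
clock: 3.58
eef_pos: [435.0, 271.7, 9.3]
tool_rot: [-3.133, 0.007, 1.57]
force: [-1.1, -1.1, -0.6]
width: 85.6
gripper_force: 0.0
```

>>> move_arm(targets="-0.3 0 0 0 0 0 0;-0.3 0 0 0 0 0 0;-0.3 0 0 0 0 0 0;-0.3 0 0 0 0 0 0;-0.3 0 0 0 0 0 0")

```text
clock: 4.0
eef_pos: [439.4, 275.5, 17.0]
tool_rot: [3.138, -0.002, 1.571]
force: [-1.7, -0.4, 8.3]
width: 39.4
gripper_force: 59.7
```

>>> move_arm(targets="-0.3 0 0 0 0 0 0;-0.3 0 0 0 0 0 0;-0.3 0 0 0 0 0 0;-0.3 0 0 0 0 0 0;-0.3 0 0 0 0 0 0")

```text
clock: 4.42
eef_pos: [439.4, 275.5, 17.0]
tool_rot: [3.138, -0.002, 1.571]
force: [-1.4, -1.5, 7.9]
width: 39.5
gripper_force: 59.7
```

Gripped at width 39.5, with the TCP 17 mm above the case's underside. I'll lift it and turn to the board's angle.

>>> move_arm(targets="-0.3 0 0 -1 0 0 0;-0.3 0 0 -3 0 0 0;-0.3 0 0 -3 0 0 0;-0.3 0 0 -3 0 0 0;-0.3 0 0 -1 0 0 0")

```text
clock: 4.83
eef_pos: [439.8, 275.6, 128.9]
tool_rot: [3.136, -0.004, 1.571]
force: [0.6, 1.1, -5.4]
width: 39.8
gripper_force: 62.5
```

>>> move_arm(targets="-0.3 0 0 0 0 0 5.4;-0.3 0 0 0 0 0 5.5;-0.3 0 0 0 0 0 0;-0.3 0 0 0 0 0 0")

```text
clock: 5.17
eef_pos: [437.7, 274.1, 124.2]
tool_rot: [-3.141, 0.001, 1.384]
force: [0.2, -0.1, -7.2]
width: 39.3
gripper_force: 62.3
```

```bash
cat >> h.py <<'E'
def go(x,y,z=None,yaw=None):
    s=read_state();r=s['tool_rot']
    from scipy.spatial.transform import Rotation as Q
    R=Q.from_euler('xyz',r).as_matrix();p=s['eef_pos']
    d=R.T@(np.array([x,y,p[2] if z is None else z])-p)/10
    print('pos',p,'rot',np.degrees(r),'shift cm',np.round(d,2),'F',s['force'],'w',s['width'],'t',s['clock'])
E
python3 - <<'E'
from h import *
np.set_printoptions(precision=2,suppress=True)
go(645.5,117.5)
E
```

```text
pos [437.75 274.09 124.17] rot [-179.99    0.06   79.28] shift cm [-11.52  23.33   0.01] F [ 0.23 -0.07 -7.16] w 39.344276530197554 t 5.1667
```

>>> move_arm(targets="-0.3 -1.6 3.3 0 0 0 0;-0.3 -1.6 3.3 0 0 0 0;-0.3 -1.6 3.3 0 0 0 0;-0.3 -1.6 3.3 0 0 0 0;-0.3 -1.6 3.3 0 0 0 0")

```text
clock: 5.58
eef_pos: [585.8, 163.3, 123.6]
tool_rot: [-3.14, 0.001, 1.384]
force: [0.2, 0.9, -6.1]
width: 39.6
gripper_force: 62.3
```

>>> move_arm(targets="-0.3 -1.6 3.3 1 0 0 0;-0.3 -1.6 3.3 2 0 0 0;-0.3 -0.3 0.2 2 0 0 0;-0.3 0 0 0 0 0 0;-0.3 0 0 0 0 0 0")

```text
clock: 6.0
eef_pos: [643.1, 116.8, 71.9]
tool_rot: [-3.136, 0.002, 1.382]
force: [-0.4, 0.3, -5.3]
width: 39.4
gripper_force: 62.8
```

Run:
```python
from h import *
np.set_printoptions(precision=2,suppress=True)
go(645.5,117.5)
I={}
for n in('top','side'):
    im=get(n,n+'2.png');I[n]=im;h=hsv(im);H,S,V=[h[...,i].astype(int) for i in range(3)]
    for z in(57,):
        try:
            rd,c,s=blob(((H<6)|(H>174))&(S>150)&(V>90),(150,130,230,200) if n=='top' else (150,180,260,260));print(n,'red',s,c,ray(im,c,67.5+57),ray(im,c,130))
        except Exception as e: print(n,e)
a=cv2.resize(cv2.imread('pics/top2.png')[130:205,140:240],None,fx=4,fy=4,interpolation=2)
b=cv2.resize(cv2.imread('pics/side2.png')[170:290,150:250],None,fx=4,fy=4,interpolation=2)
k=np.zeros((480,800,3),np.uint8);k[:300,:400]=a;k[:,400:]=b;cv2.imwrite('pics/k2.png',k)
```

```text
pos [643.1  116.84  71.89] rot [-179.68    0.11   79.17] shift cm [ 0.11  0.22 -0.  ] F [-0.38  0.3  -5.3 ] w 39.38139804946584 t 6.0
top attempt to get argmax of an empty sequence
side red [195 217   5   4  13] [197.15 218.23] [645.97 138.38 124.5 ] [642.64 142.92 130.  ]
```

View pics/k2.png

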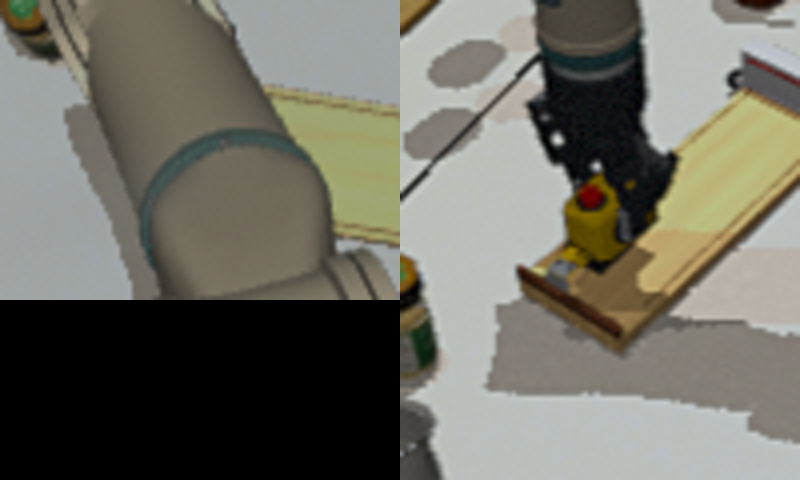

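Side crop: the case is level, the red button is at (590,195), the hook is at (562,270) and the lip runs from (520,268) to (618,335). The top view is blocked by the arm. I'll check the hook against the lip from the side view.

Run:
```python
from h import *
np.set_printoptions(precision=2,suppress=True)
im=get('side');u=np.array([.189,.982,0]);v=np.array([-.982,.189,0])
T=np.array([643.1,116.8,71.9])
b=lambda p:((p-[150,170])*4+[400,0])
for k,a,h in((66,11,3),(66,-11,3),(66,0,3),(66,11,16),(66,-11,16)):
    P=T+k*u+a*v;P[2]=54.9+h;print(k,a,h,b(proj(im,P)))
L=np.array([656.5,174.5,34])
for a in(55,0,-55):print('lip',a,b(proj(im,L+a*v)))
h=hsv(im)[225:245,180:200];print(h[...,1]);print(h[...,2])
```

```text
66 11 3 [566.2  292.46]
66 -11 3 [545.25 279.61]
66 0 3 [555.68 286.01]
66 11 16 [564.57 281.12]
66 -11 16 [543.47 268.26]
lip 55 [615.3  332.28]
lip 0 [562.66 299.8 ]
lip -55 [512.14 268.63]
[[  7   7   5   5   7   7   5   5   7   5  12 156 255 255 255 255 255 255
  255 255]
 [  5   7   8   5   7   7   5   7   5   7   9 105 255 255 255 255 255 255
  255 255]
 [  7   7   5   5   5   5   5   7   7   8   7  99 255 255 255 255 255 255
  255 255]
 [  7   7   7   7   5   5   5   5   7   7   7  76 255 255 255 255 255 255
  255 255]
 [  7   5   7   5   7   5   7   7   7   6   9  53 243 255 255 255 255 255
  255 255]
 [  7   5   5   7   5   4   7   8   7   4  18  56 255 255 255 247 255 255
  255 255]
 [  5   5   8   5   7   7   7   7   4  22  86 229 255 214 244 255 255 255
  255 255]
 [  7   7   5   7   4   8   7   6  41 117 206 255 255 255 255 236 228 255
  255 255]
 [  5   5   7   5   8   7   9  68 133 210 255 255 255 255 255 213 207 205
  255 242]
 [  7   8   8   7   6  22  94 146 164 145 176 248 255 255 255 255 255 198
  241 255]
 [  7   8  10   4  42 116 146 116  52  13   5  59 140 193 
[... 1793 characters left out ...]
  40  13
   11  14]
 [ 63  79 123 157 167 173  96 100 114 115 114  94  91 122 133 127  95  60
   27  11]
 [ 44  59  67  90 127 147  88  76  88 103 115 107 110 130 128 109 105 105
   84  62]
 [ 45  41  52  64  74  76  60  68  71  83  96 106 125 136 125 106 112 115
  118 115]
 [ 87  56  37  44  59  67  67  67  69  69  72  99 137 126 109 110 114 113
  116 114]
 [109  91  68  44  46  57  69  67  71  72  70  99 127 115 114 116 116 112
  110 112]
 [109  88  87  81  64  46  44  58  71  69  67  92 133 149 141 117 113 112
  113 112]
 [148  93  89  95  99  88  59  43  52  66  62  66  95 121 117 116 113 112
  113 110]
 [129  99  88  90  93  95  91  73  43  44  45  47  50  62  82 111 116 112
  114 110]]
```

The hook and lip match the prediction within about 1 px, so the hook is about 6 mm beyond the lip. I'll add 4 mm margin and descend.

>>> move_arm(targets="-0.3 0.4 0.2 0 0 0 0;-0.3 0 0 1.5 0 0 0;-0.3 0 0 1.3 0 0 0;-0.3 0 0 0 0 0 0;-0.3 0 0 0 0 0 0")

```text
clock: 6.57
eef_pos: [646.8, 121.5, 45.6]
tool_rot: [-3.139, 0.001, 1.382]
force: [-0.7, -0.6, -5.8]
width: 39.7
gripper_force: 62.8
```

>>> move_arm(targets="-0.3 0 0 0.2 0 0 0;-0.3 0 0 0.1 0 0 0;-0.3 0 0 0 0 0 0;-0.3 0 0 0 0 0 0")

```text
clock: 6.9
eef_pos: [648.2, 121.4, 43.8]
tool_rot: [3.141, -0.0, 1.381]
force: [-0.8, -0.2, -6.0]
width: 39.3
gripper_force: 62.9
```

Run:
```python
from h import *
np.set_printoptions(precision=2,suppress=True)
go(645.5,117.5)
im=get('side','side3.png')
b=cv2.resize(cv2.imread('pics/side3.png')[180:280,150:260],None,fx=5,fy=5,interpolation=2);cv2.imwrite('pics/k3.png',b)
```

```text
pos [648.23 121.44  43.77] rot [179.97  -0.01  79.14] shift cm [-0.44 -0.19 -0.  ] F [-0.75 -0.2  -5.99] w 39.31508248846406 t 6.9
```

View pics/k3.png

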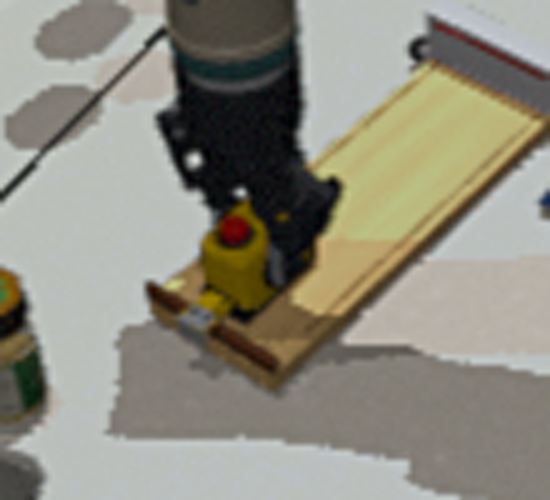

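The hook hangs outside the lip at (200,320), with the tape bridging over it. Next I'll lower it to contact.

>>> move_arm(targets="-0.3 0 -0.1 0.2 0 0 0;-0.3 0 0 0.1 0 0 0;-0.3 0 0 0 0 0 0;-0.3 0 0 0 0 0 0")

```text
clock: 7.28
eef_pos: [646.9, 121.6, 40.2]
tool_rot: [-3.141, 0.0, 1.381]
force: [0.7, 0.2, -5.6]
width: 39.6
gripper_force: 62.9
```

>>> move_arm(targets="-0.3 0 0 0.1 0 0 0;-0.3 0 0 0.1 0 0 0;-0.3 0 0 0 0 0 0;-0.3 0 0 0 0 0 0")

```text
clock: 7.62
eef_pos: [647.2, 121.6, 39.2]
tool_rot: [3.141, -0.0, 1.381]
force: [-2.7, -1.0, 2.4]
width: 39.3
gripper_force: 63.8
```

Contact at TCP z 39.2, so the underside is at 22 as expected. I'll ease the downward load and draw back along the board.

>>> move_arm(targets="-0.3 0 0 -0.1 0 0 0;-0.3 -0.4 0 0 0 0 0;-0.3 -0.4 0 0 0 0 0;-0.3 -0.5 0 0 0 0 0;-0.3 -0.5 0 0 0 0 0")

```text
clock: 8.03
eef_pos: [643.7, 103.9, 39.2]
tool_rot: [3.141, -0.001, 1.381]
force: [0.9, 1.8, -4.6]
width: 39.4
gripper_force: 63.1
```

>>> move_arm(targets="-0.3 -1 0 0 0 0 0;-0.3 -1.3 0 0 0 0 0;-0.3 -1.3 0 0 0 0 0;-0.3 -1.3 0 0 0 0 0;-0.3 -1 0 0 0 0 0")

```text
clock: 8.45
eef_pos: [632.1, 42.7, 39.3]
tool_rot: [-3.141, 0.002, 1.379]
force: [0.8, 0.8, -6.1]
width: 39.4
gripper_force: 62.6
```

Run:
```python
from h import *
np.set_printoptions(precision=2,suppress=True)
L=np.array([656.5,174.5])-262*np.array([.189,.982]);go(*L)
im=get('side','side4.png')
b=cv2.resize(cv2.imread('pics/side4.png')[170:280,150:290],None,fx=5,fy=5,interpolation=2);cv2.imwrite('pics/k4.png',b)
```

```text
pos [632.05  42.68  39.3 ] rot [-179.99    0.09   79.01] shift cm [-12.79  -0.07   0.02] F [ 0.82  0.77 -6.13] w 39.359367801336134 t 8.45
```

View pics/k4.png

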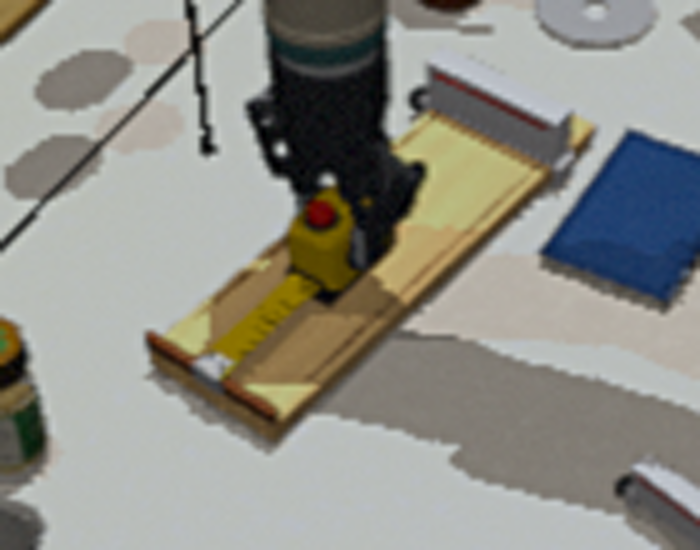

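The hook is caught on the lip at (205,365) and the tape is paying out. Continuing towards the stop.

>>> move_arm(targets="-0.3 -1.3 0 0 0 0 0;-0.3 -1.3 0 0 0 0 0;-0.3 -1.3 0 0 0 0 0;-0.3 -1.3 0 0 0 0 0;-0.3 -1.3 0 0 0 0 0")

```text
clock: 8.92
eef_pos: [620.0, -19.4, 39.4]
tool_rot: [3.141, 0.0, 1.381]
force: [0.4, 1.6, -5.4]
width: 39.6
gripper_force: 62.3
```

>>> move_arm(targets="-0.3 -1.3 0 0 0 0 0;-0.3 -1.3 0 0 0 0 0;-0.3 -0.6 0 0 0 0 0;-0.3 -0.4 0 0 0 0 0;-0.3 -0.2 0 0 0 0 0")

```text
clock: 9.33
eef_pos: [612.9, -56.0, 39.3]
tool_rot: [-3.142, 0.0, 1.38]
force: [1.7, 1.9, -6.1]
width: 39.1
gripper_force: 62.2
```

>>> move_arm(targets="-0.3 -0.2 0 0 0 0 0;-0.3 -0.2 0 0 0 0 0;-0.3 -0.2 0 0 0 0 0;-0.3 0 0 0 0 0 0")

```text
clock: 9.67
eef_pos: [611.9, -61.1, 39.3]
tool_rot: [-3.141, 0.0, 1.382]
force: [1.9, 1.9, -7.1]
width: 39.4
gripper_force: 62.4
```

>>> move_arm(targets="-0.3 -0.2 0 0 0 0 0;-0.3 -0.2 0 0 0 0 0;-0.3 -0.2 0 0 0 0 0;-0.3 -0.2 0 0 0 0 0;-0.3 0 0 0 0 0 0")

```text
clock: 10.08
eef_pos: [610.2, -69.8, 39.4]
tool_rot: [-3.141, 0.001, 1.381]
force: [1.0, 0.8, -5.7]
width: 39.8
gripper_force: 62.5
```

>>> move_arm(targets="-0.3 -0.2 0 0 0 0 0;-0.3 -0.2 0 0 0 0 0;-0.3 0 0 0 0 0 0")

```text
clock: 10.33
eef_pos: [609.5, -73.6, 39.4]
tool_rot: [-3.141, 0.001, 1.381]
force: [1.2, 0.3, -5.7]
width: 39.4
gripper_force: 62.4
```

>>> move_arm(targets="-0.3 -0.1 0 0 0 0 0;-0.3 -0.1 0 0 0 0 0;-0.3 0 0 0 0 0 0")

```text
clock: 10.58
eef_pos: [609.3, -75.1, 39.4]
tool_rot: [3.142, 0.0, 1.381]
force: [0.6, 1.7, -5.8]
width: 39.2
gripper_force: 62.2
```

>>> move_arm(targets="-0.3 -0.1 0 0 0 0 0;-0.3 -0.1 0 0 0 0 0;-0.3 0 0 0 0 0 0")

```text
clock: 10.83
eef_pos: [608.9, -77.2, 39.3]
tool_rot: [-3.142, 0.0, 1.381]
force: [0.7, 1.1, -6.0]
width: 39.8
gripper_force: 62.1
```

>>> move_arm(targets="-0.3 -0.1 0 0 0 0 0;-0.3 -0.1 0 0 0 0 0;-0.3 0 0 0 0 0 0")

```text
clock: 11.08
eef_pos: [608.5, -79.1, 39.3]
tool_rot: [-3.142, 0.0, 1.381]
force: [1.4, 1.5, -5.7]
width: 39.4
gripper_force: 62.1
```

Run:
```python
from h import *
go(600,-80)
im=get('side','side5.png')
b=cv2.resize(cv2.imread('pics/side5.png')[160:270,170:300],None,fx=5,fy=5,interpolation=2);cv2.imwrite('pics/k5.png',b)
```

```text
pos [608.48018932 -79.13495419  39.3406188 ] rot [-1.79996093e+02  1.70561262e-02  7.91253925e+01] shift cm [-0.24 -0.82  0.  ] F [ 1.36631882  1.54879534 -5.71000291] w 39.367782185362834 t 11.0833
```

View pics/k5.png

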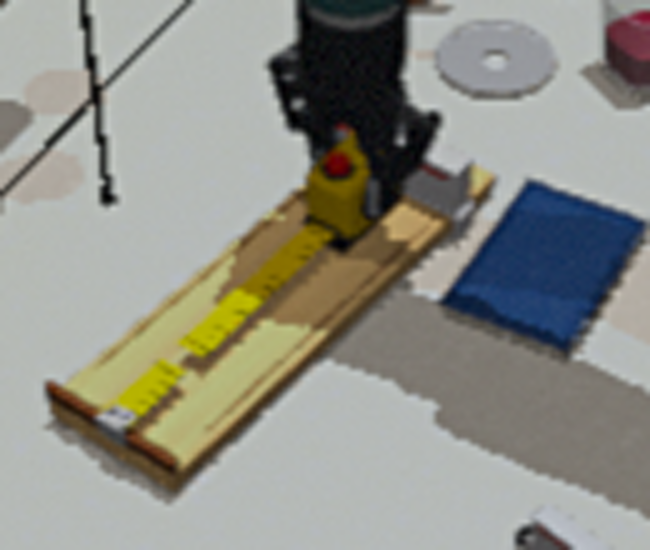

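The tape runs straight from the hook on the lip at (115,420) to the case, and the stop is just behind the case. I'll creep until contact.

>>> move_arm(targets="-0.3 -0.1 0 0 0 0 0;-0.3 -0.1 0 0 0 0 0;-0.3 0 0 0 0 0 0")

```text
clock: 11.38
eef_pos: [608.1, -81.1, 39.4]
tool_rot: [-3.142, 0.0, 1.381]
force: [1.0, 1.4, -6.3]
width: 39.2
gripper_force: 62.1
```

>>> move_arm(targets="-0.3 -0.1 0 0 0 0 0;-0.3 -0.1 0 0 0 0 0;-0.3 0 0 0 0 0 0")

```text
clock: 11.63
eef_pos: [607.7, -83.1, 39.4]
tool_rot: [-3.142, 0.0, 1.381]
force: [0.8, 0.7, -5.4]
width: 39.4
gripper_force: 62.1
```

>>> move_arm(targets="-0.3 -0.1 0 0 0 0 0;-0.3 0 0 0 0 0 0")

```text
clock: 11.8
eef_pos: [607.7, -83.2, 39.4]
tool_rot: [3.141, -0.001, 1.381]
force: [1.2, 2.4, -6.3]
width: 39.3
gripper_force: 61.8
```

>>> move_arm(targets="-0.3 -0.1 0 0 0 0 0;-0.3 0 0 0 0 0 0")

```text
clock: 11.97
eef_pos: [607.7, -83.2, 39.4]
tool_rot: [3.141, -0.002, 1.382]
force: [1.4, 5.8, -6.5]
width: 39.5
gripper_force: 61.9
```

>>> move_arm(targets="-0.3 -0.1 0 0 0 0 0;-0.3 0 0 0 0 0 0")

```text
clock: 12.13
eef_pos: [607.7, -83.2, 39.4]
tool_rot: [3.141, -0.003, 1.383]
force: [2.1, 6.2, -6.0]
width: 39.6
gripper_force: 61.9
```

The back meets the stop: y holds at -83.2 and the force is about 6 N. I'll set it down and release.

>>> move_arm(targets="-0.3 0 0 0.1 0 0 0;-0.3 0 0 0.05 0 0 0;-0.3 0 0 0 0 0 0;-0.3 0 0 0 0 0 0")

```text
clock: 12.47
eef_pos: [607.7, -83.2, 39.1]
tool_rot: [3.141, -0.002, 1.383]
force: [-0.3, 5.5, 2.2]
width: 39.7
gripper_force: 63.0
```

>>> move_arm(targets="0.5 0 0 0 0 0 0;0.5 0 0 0 0 0 0;0.5 0 0 0 0 0 0;0.5 0 0 0 0 0 0;0.5 0 0 0 0 0 0")

```text
clock: 12.88
eef_pos: [607.3, -86.4, 38.0]
tool_rot: [3.141, 0.001, 1.381]
force: [-0.2, 0.2, 0.5]
width: 64.4
gripper_force: 0.0
```

>>> move_arm(targets="0.5 0 0 -2 0 0 0;0.5 0 0 -4 0 0 0;0.5 0 0 -4 0 0 0;-1 0 0 0 0 0 0;-1 0 0 0 0 0 0")

```text
clock: 13.3
eef_pos: [609.2, -86.1, 140.6]
tool_rot: [3.136, -0.0, 1.381]
force: [0.5, 0.0, -0.8]
width: 40.6
gripper_force: 0.0
```

Run:
```python
from h import *
go(611.2,-64.8)
im=get('side','side6.png');h=hsv(im);H,S,V=[h[...,i].astype(int) for i in range(3)]
rd,c,s=blob(((H<6)|(H>174))&(S>150)&(V>90),(210,170,260,215));print('red',s,c,ray(im,c,89.5))
b=cv2.resize(cv2.imread('pics/side6.png')[150:270,165:295],None,fx=5,fy=5,interpolation=2);cv2.imwrite('pics/k6.png',b)
```

```text
pos [609.19011173 -86.11255795 140.63609981] rot [ 1.79668937e+02 -5.04857801e-03  7.91145544e+01] shift cm [ 2.13 -0.21 -0.  ] F [ 0.53959147  0.01966552 -0.7525703 ] w 40.58437410138088 t 13.3
red [237 190   3   3   8] [237.875 191.125] [610.97974478 -65.52986864  89.5       ]
```

View pics/k6.png

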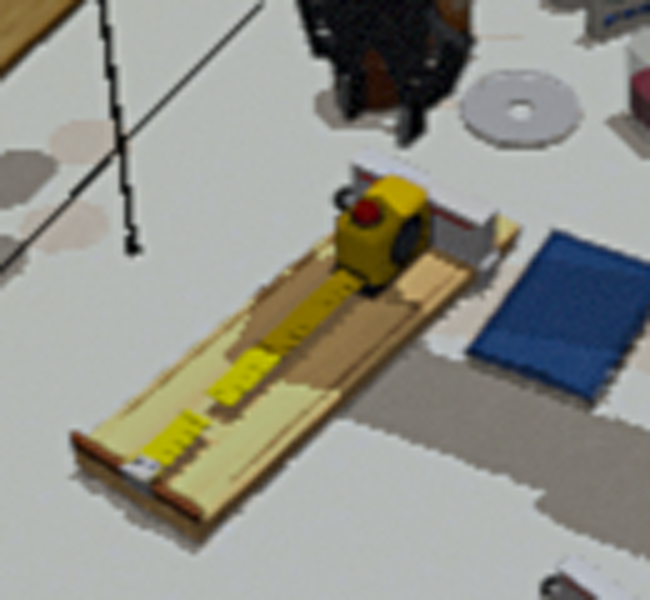

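The tape stands against the stop with its hook on the lip at (140,465), and the button measures (611,-65.5), as predicted. Next I'll shut the fingers and move over the button.

>>> move_arm(targets="-1 1 0 0 0 0 0;-1 1.1 0 0 0 0 0;-1 0 0 0 0 0 0;-1 0 0 0 0 0 0;-1 0 0 0 0 0 0")

```text
clock: 13.77
eef_pos: [610.8, -64.5, 137.1]
tool_rot: [-3.14, 0.0, 1.382]
force: [0.3, -0.5, -0.0]
width: 0.4
gripper_force: 0.0
```

>>> move_arm(targets="-1 0 0 2 0 0 0;-1 0 0 1 0 0 0;-1 0 0 0.8 0 0 0;-1 0 0 0 0 0 0;-1 0 0 0 0 0 0")

```text
clock: 14.18
eef_pos: [610.8, -65.2, 99.4]
tool_rot: [-3.14, 0.0, 1.381]
force: [0.0, -0.7, -0.1]
width: 0.1
gripper_force: 0.0
```

>>> move_arm(targets="-1 0 0 0.4 0 0 0;-1 0 0 0.4 0 0 0;-1 0 0 0 0 0 0;-1 0 0 0 0 0 0")

```text
clock: 14.52
eef_pos: [611.1, -65.1, 91.9]
tool_rot: [-3.142, 0.0, 1.381]
force: [0.3, 0.5, -0.3]
width: -0.0
gripper_force: 0.0
```

>>> move_arm(targets="-1 0 0 0.2 0 0 0;-1 0 0 0.1 0 0 0;-1 0 0 0 0 0 0;-1 0 0 0 0 0 0")

```text
clock: 14.85
eef_pos: [611.4, -65.0, 89.0]
tool_rot: [3.141, -0.0, 1.381]
force: [-0.5, 0.8, 0.4]
width: 0.1
gripper_force: 0.3
```

>>> move_arm(targets="-1 0 0 0.1 0 0 0;-1 0 0 0.1 0 0 0;-1 0 0 0 0 0 0;-1 0 0 0 0 0 0")

```text
clock: 15.18
eef_pos: [611.5, -65.0, 87.0]
tool_rot: [3.141, -0.0, 1.381]
force: [1.4, 0.0, 0.9]
width: -0.4
gripper_force: 1.1
```

>>> move_arm(targets="-1 0 0 0.1 0 0 0;-1 0 0 0.1 0 0 0;-1 0 0 0 0 0 0;-1 0 0 0 0 0 0")

```text
clock: 15.52
eef_pos: [611.4, -65.0, 84.8]
tool_rot: [3.141, -0.0, 1.381]
force: [1.4, 0.6, 1.0]
width: -0.2
gripper_force: 1.1
```

>>> move_arm(targets="-1 0 0 0.1 0 0 0;-1 0 0 0.1 0 0 0;-1 0 0 0 0 0 0;-1 0 0 0 0 0 0")

```text
clock: 15.85
eef_pos: [611.5, -65.0, 84.5]
tool_rot: [3.14, 0.0, 1.381]
force: [-3.2, 0.2, 14.0]
width: -0.0
gripper_force: 6.9
```

The button bottoms out at 84.5, exactly 5 mm down, with 14 N. I'll go up, open and regrip.

>>> move_arm(targets="-1 0 0 -0.5 0 0 0;-1 0 0 -2 0 0 0;0.6 0 0 -3 0 0 0;0.6 -1 0 0 0 0 0;0.6 -0.8 0 0 0 0 0")

```text
clock: 16.27
eef_pos: [608.6, -82.9, 139.1]
tool_rot: [3.139, -0.0, 1.382]
force: [-0.0, -0.5, 0.5]
width: 35.9
gripper_force: 0.0
```

>>> move_arm(targets="0.6 0 0 0 0 0 0;0.6 0 0 0 0 0 0;0.6 0 0 0 0 0 0;0.6 0 0 0 0 0 0")

```text
clock: 16.6
eef_pos: [607.3, -82.1, 136.9]
tool_rot: [-3.14, -0.0, 1.382]
force: [0.6, -0.7, -0.5]
width: 68.3
gripper_force: 0.0
```

Run:
```python
from h import *
go(607.7,-83.2,39.3)
im=get('side','side7.png');h=hsv(im);H,S,V=[h[...,i].astype(int) for i in range(3)]
rd,c,s=blob(((H<6)|(H>174))&(S>150)&(V>90),(210,170,260,215));print('red',s,c,ray(im,c,84.5))
```

```text
pos [607.25828482 -82.05126388 136.87004855] rot [-1.79894979e+02 -2.49639602e-02  7.91729696e+01] shift cm [-0.11  0.08  9.76] F [ 0.55908894 -0.72016267 -0.50267236] w 68.26094081101625 t 16.6
red [237 192   3   2   6] [238.  192.5] [609.97331497 -64.37411289  84.5       ]
```

>>> move_arm(targets="0.6 -0.1 0.05 3.2 0 0 0;0.6 0 0 3.2 0 0 0;0.6 0 0 2.5 0 0 0;0.6 0 0 0.6 0 0 0;0.6 0 0 0 0 0 0")

```text
clock: 17.07
eef_pos: [606.4, -83.1, 40.8]
tool_rot: [-3.137, 0.0, 1.382]
force: [0.8, -0.3, 0.6]
width: 68.1
gripper_force: 0.0
```

>>> move_arm(targets="-0.3 0 0 0 0 0 0;-0.3 0 0 0 0 0 0;-0.3 0 0 0 0 0 0;-0.3 0 0 0 0 0 0;-0.3 0 0 0 0 0 0")

```text
clock: 17.48
eef_pos: [608.8, -83.5, 44.8]
tool_rot: [3.14, -0.0, 1.382]
force: [-1.9, 1.3, 5.9]
width: 39.4
gripper_force: 62.8
```

>>> move_arm(targets="-0.3 0 0 0 0 0 0;-0.3 0 0 0 0 0 0")

```text
clock: 17.65
eef_pos: [608.8, -83.5, 44.8]
tool_rot: [3.14, -0.0, 1.382]
force: [-2.1, 0.9, 6.8]
width: 39.5
gripper_force: 62.8
```

Regripped, with the TCP 22.8 mm above the underside. I'll ease forward slightly to free the hook, then lift straight up.

>>> move_arm(targets="-0.3 0 0 -0.2 0 0 0;-0.3 0.2 0 -0.3 0 0 0;-0.3 0.1 0 -0.5 0 0 0;-0.3 0 0 -1.5 0 0 0;-0.3 0 0 -2 0 0 0")

```text
clock: 18.07
eef_pos: [606.9, -80.7, 86.8]
tool_rot: [-3.137, 0.001, 1.382]
force: [0.0, -0.4, -6.3]
width: 39.2
gripper_force: 61.2
```

>>> move_arm(targets="-0.3 0 0 -2 0 0 0;-0.3 0 0 -2 0 0 0;-0.3 0 0 -1 0 0 0;-0.3 0 0 0 0 0 0;-0.3 0 0 0 0 0 0")

```text
clock: 18.48
eef_pos: [608.5, -81.0, 137.8]
tool_rot: [3.141, 0.0, 1.381]
force: [-0.3, 0.6, -7.1]
width: 39.4
gripper_force: 61.5
```

Run:
```python
from h import *
go(470,-110)
im=get('side','side8.png')
b=cv2.resize(cv2.imread('pics/side8.png')[120:270,155:315],None,fx=4,fy=4,interpolation=2);cv2.imwrite('pics/k8.png',b)
```

```text
pos [608.51668236 -80.98092856 137.81697988] rot [1.79987961e+02 1.33632644e-02 7.91350592e+01] shift cm [ -5.46 -13.06  -0.  ] F [-0.34332308  0.64385421 -7.05555803] w 39.37015902830816 t 18.4833
```

View pics/k8.png

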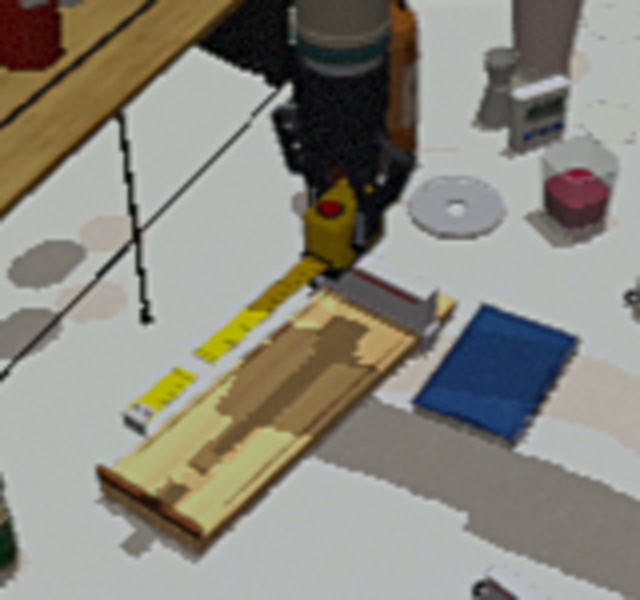

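The tape stays drawn out and locked, and the hook at (135,415) is clear of the lip. Carrying it to the pad now. That was my 11th picture, one over the limit, so from here I'll only check numbers.

>>> move_arm(targets="-0.3 -1.1 -2.6 0 0 0 0;-0.3 -1.1 -2.6 0 0 0 0;-0.3 -1.1 -2.6 0 0 0 0;-0.3 -1.1 -2.6 0 0 0 0;-0.3 -1.1 -2.6 0 0 0 0")

```text
clock: 18.95
eef_pos: [468.2, -110.3, 136.6]
tool_rot: [-3.139, -0.0, 1.381]
force: [-0.3, -0.8, -5.8]
width: 39.5
gripper_force: 62.5
```

>>> move_arm(targets="-0.3 0 0 0 0 0 -3;-0.3 0 0 0 0 0 -3;-0.3 0 0 0 0 0 -2.7;-0.3 0 0 0 0 0 0;-0.3 0 0 0 0 0 0")

```text
clock: 19.37
eef_pos: [470.0, -110.3, 137.0]
tool_rot: [-3.14, -0.001, 1.532]
force: [-0.6, -0.5, -5.8]
width: 39.0
gripper_force: 62.8
```

Run:
```python
from h import *
np.set_printoptions(precision=2,suppress=True)
go(470,-110)
im=get('side');h=hsv(im);H,S,V=[h[...,i].astype(int) for i in range(3)]
rd,c,s=blob(((H<6)|(H>174))&(S>150)&(V>90),(240,160,310,240));z=read_state()['eef_pos'][2]-22.8+62.5;print('red',s,c,ray(im,c,z),z)
```

```text
pos [ 470.01 -110.27  137.02] rot [-179.9    -0.03   87.76] shift cm [ 0.03 -0.    0.  ] F [-0.61 -0.52 -5.79] w 38.996621887741895 t 19.3667
red [279 177   3   3   8] [279.88 178.12] [471.4  -92.21 176.86] 176.85888568276715
```

>>> move_arm(targets="-0.3 0 0 3 0 0 0;-0.3 0 0 3 0 0 0;-0.3 0 0 2.5 0 0 0;-0.3 0 0 1.2 0 0 0;-0.3 0 0 0 0 0 0")

```text
clock: 19.83
eef_pos: [468.7, -109.8, 38.1]
tool_rot: [-3.136, -0.0, 1.533]
force: [-0.1, -0.4, -6.2]
width: 39.3
gripper_force: 62.7
```

>>> move_arm(targets="-0.3 0 0 0 0 0 0;-0.3 0 0 0.1 0 0 0;-0.3 0 0 0.1 0 0 0;-0.3 0 0 0.1 0 0 0;-0.3 0 0 0 0 0 0")

```text
clock: 20.25
eef_pos: [471.1, -110.5, 38.5]
tool_rot: [3.14, 0.0, 1.533]
force: [-0.3, 0.8, -6.3]
width: 39.4
gripper_force: 62.7
```

>>> move_arm(targets="-0.3 0 0 0.2 0 0 0;-0.3 0 0 0.1 0 0 0;-0.3 0 0 0 0 0 0;-0.3 0 0 0 0 0 0")

```text
clock: 20.58
eef_pos: [470.6, -110.4, 34.9]
tool_rot: [-3.142, 0.0, 1.533]
force: [0.0, 0.4, -5.3]
width: 39.5
gripper_force: 62.7
```

>>> move_arm(targets="-0.3 0 0 0.1 0 0 0;-0.3 0 0 0 0 0 0;-0.3 0 0 0 0 0 0")

```text
clock: 20.83
eef_pos: [470.6, -110.3, 33.8]
tool_rot: [-3.141, -0.0, 1.533]
force: [0.8, 0.2, -6.2]
width: 39.4
gripper_force: 62.7
```

>>> move_arm(targets="-0.3 0 0 0.1 0 0 0;-0.3 0 0 0 0 0 0;-0.3 0 0 0 0 0 0")

```text
clock: 21.08
eef_pos: [470.6, -110.4, 33.5]
tool_rot: [3.141, 0.0, 1.533]
force: [-2.1, -0.7, 5.3]
width: 39.3
gripper_force: 63.8
```

Contact on the pad at the expected height. Releasing and retreating upward.

>>> move_arm(targets="0.6 0 0 0 0 0 0;0.6 0 0 0 0 0 0;0.6 0 0 0 0 0 0;0.6 0 0 0 0 0 0;0.6 0 0 0 0 0 0")

```text
clock: 21.5
eef_pos: [470.8, -110.3, 32.9]
tool_rot: [3.141, -0.0, 1.533]
force: [-0.1, 0.7, -0.2]
width: 68.2
gripper_force: 0.0
```

>>> move_arm(targets="0.6 0 0 -2 0 0 0;0.6 0 0 -4 0 0 0;0.6 0 0 -4 0 0 0;0.6 0 0 -4 0 0 0;0.6 0 0 0 0 0 0")

```text
clock: 21.92
eef_pos: [475.0, -110.5, 179.2]
tool_rot: [3.13, 0.002, 1.533]
force: [1.2, 0.6, -0.3]
width: 68.1
gripper_force: 0.0
```

Run:
```python
from h import *
np.set_printoptions(precision=1,suppress=True)
go(470,-110)
im=get('side');h=hsv(im);H,S,V=[h[...,i].astype(int) for i in range(3)]
rd,c,s=blob(((H<6)|(H>174))&(S>150)&(V>90),(240,180,310,250));print('red',s,c,ray(im,c,73.5))
ye=((H>20)&(H<34)&(S>150)&(V>80));ys,xs=np.where(ye[180:290,180:310]);
# tape strip beyond case, at z=27
P=np.array([ray(im,(x+180,y+180),27)[:2] for x,y in zip(xs,ys)]);P=P[(abs(P[:,0]-475)<30)&(P[:,1]>-60)];print('tape y range',len(P),P.min(0),P.max(0))
```

```text
pos [ 475.  -110.5  179.2] rot [179.3   0.1  87.8] shift cm [ 0.  -0.5 -0. ] F [ 1.2  0.6 -0.3] w 68.10045262500414 t 21.9167
red [277 202   3   2   6] [278.  202.5] [469.7 -89.1  73.5]
tape y range 252 [460.9 -59.7] [483.4 134.1]
```

>>> move_arm(targets="0.6 0 0 0 0 0 0;0.6 0 0 0 0 0 0;0.6 0 0 0 0 0 0;0.6 0 0 0 0 0 0;0.6 0 0 0 0 0 0")

```text
clock: 22.38
eef_pos: [470.1, -110.1, 171.9]
tool_rot: [-3.14, -0.001, 1.533]
force: [-0.3, 0.1, -0.4]
width: 68.3
gripper_force: 0.0
```

Run:
```python
from h import *
print(order.finish_job())
```

```text
the job is handed in; nothing more can be done
None
```

The job is handed in at 22.4 s: the tape was hooked on the lip, backed to the stop, locked, and stood upright on the blue pad with its length still out (checked by colour measurement only); I viewed 11 pictures against the limit of 10.

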